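# Move a dipping basket from the drip fork to the sprung catch of the drying fork

## Task

Take the dipping basket, with the cup standing in it, off the plain fork hook and hang it on the other fork hook, the one with the sprung catch, without setting it down and keeping it level. Lay its crossbar on the prongs in front of the catch and push it gently along them over the pawl, going by feel, until the pawl has snapped up and the bar is trapped between pawl and plunger; then let go. Do not force the catch, spill the cup or disturb the other things.

Things in the scene. Friction and masses are not known exactly. Their poses are not given: they have to be found in the camera images.
- basket_grip (a point): Centre of the upright grip tab, 14 (x) x 30 (y) x 55 mm (z), of the aluminium dipping basket. Below it a flat crossbar 10 (x) x 156 (y) x 8 mm (z), its underside 35.5 mm under this point; straps at y = +-76.5 mm carry an open tray 100 x 150 x 35 mm, underside 170.5 mm under this point. 0.28 to 0.48 kg. Axes: x across the bar (its way along a fork), y along the bar, z up.
- basket_bar (a point): Middle of the underside of the basket's crossbar, the face that rests on the prongs; same axes.
- cup: Small terracotta cup, 56 mm across, 55 mm tall, about 0.12 kg, standing loose in the basket's tray; origin under its foot, z up.
- old_fork: Plain fork hook that holds the basket at the start: fixed steel stand, origin on the table, two level round prongs 8 mm thick at y = +-25 mm, tops 204 mm above the origin. They run along the stand's x from the post (x = +88 to +112 mm, 204 mm high) to x = -84 mm, then turn up to tips at x = -94 mm (216 mm high). The basket's frame loops round the prongs: it goes on or off only over the tips, at the open -x end.
- drying_fork: The other fork hook: stand, axes, sizes as old_fork, with a sprung catch between its prongs. A bar laid on the prongs centred at x = -70 to -58 mm is clear of tips and catch; pushed along +x it rides over the pawl, then meets the plunger. The free plunger's face is anywhere at x = -18 to +18 mm: not measured, find it by feel. The catch stands up to 213 mm high.
- pawl (a joint): Angle (rad) of the ratchet pawl between the prongs of the drying fork: 0 = up (rest), about 0.14 pressed down under the bar. Its nose stands 6 mm over the prong tops, its upright back face 6 mm before (-x of) the free plunger's face. It yields to up to about 5 N of push and snaps back to 0 behind the bar, which then cannot come back.
- plunger (a joint): Travel (m) of the catch's spring plunger: 0 = out (rest), 0.007 = hard stop. Pushes back along -x with 3 N at first, 6 N fully in. The bar has passed the pawl when it is a little over 4 mm in; let go, it stays about 4 mm in, pressing the bar on the pawl. Pushing until the total resistance is 11 to 15 N is enough; over 25 N damages the catch.
- glaze_jar: Bystander: closed white jar, 64 mm across, 75 mm tall; origin under its centre.
- bowl: Bystander: white bowl, 100 mm across, 45 mm tall; origin under its centre.
- brush: Bystander: brush lying on the table beyond the stands.
Things that resemble listed ones, but are neither listed nor needed, are in the scene too. What is shaped like the part that bears basket_grip but blue or green is not meant. Leave any yellow look-alike of the cup alone.

How it is judged:
By the outcome, as a careful person would: the job done as asked, in the order asked, and still so for the second after the job is handed in, with the robot touching nothing.
It also fails if it takes over 61 s, if anything falls off the work surface, if the arm or the gripper's body presses on something with over 40 N, if the wrist force passes 120 N, or if a joint passes its speed limit or range.

## Robot

A 6-joint arm with a two-finger parallel gripper is mounted at the origin on the work surface. World frame = base frame: x ahead of the robot, y to its left, z up, the work surface at z = 0. Lengths are in mm, angles in rad, forces in N, time in s.
With the tool pointing down it reaches from about 400 to 925 mm from the base axis. Payload 12.5 kg.
Tool frame: the origin (TCP) lies at the very end of the fingers, on their centre line; the grasp point (between the pads) lies env.grip_point_offset behind it (env.grip_point_offset is the distance from the TCP to the grasp point, in mm); y points along the fingers, z is the direction in which the jaws open and shut, and the axes are right-handed (so a half turn about y gives the same grasp; the last joint's range is limited). The gripper opens to 95 mm and grips with 3 to 60 N. Pads are 20 mm wide; open, the fingers measure 119 mm over their backs; the gripper's body (75 mm by 180 mm) begins 59 mm behind the grasp point.
Start: joints at [-1.241, 0.491, 1.559, -0, 1.092, -0.106], TCP at [263.86, -566.593, 184.561] pointing down, gripper open.
Joint ranges: [-3.1, 3.1], [-0.84, 2.19], [0.05, 2.79], [-1.13, 4.28], [0.06, 2.93], [-2.69, 2.69]. Speed limits (rad/s): [2.22, 2.22, 2.79, 3.14, 3.14, 3.14].

## Interface

Orientations are given as [roll, pitch, yaw] about the fixed x, y, z axes, in that order (R = Rz(yaw) Ry(pitch) Rx(roll)).
In Python, from cell import readout, read_camera, env, nets gives the robot as it stands.
- The arm moves only by the tool apply_moves, never from a script. Its argument "increments" is a list of rows, each a list of 3 entries, a list of its own where there are three numbers: the shift along the tool's x, y, z in cm, then the turn, a rotation vector about the tool's x, y, z in degrees, then the finger opening in cm, from 0 to 9.51. A call has exactly 5 rows; each row shifts and turns the pose as measured when the row begins, along the tool's axes as they then stand; what a row does not reach is not made up. A row lasts 1/8 s, in which the tool goes at most 62.5 mm and 10.7 degrees, less where a joint would pass 70% of its speed; a pose out of reach is approached as far as the arm can. A call with a gripper value outside its range is refused whole. The fingers move at their own pace and stop on an object; the grip force is fixed at half the most. Time passes only in rows, so rows that do not move let the fingers close, or fill a call up. It gives the time, the measured TCP pose, the force and the opening at its end, in the units of the state.
- readout.state(): the state, without advancing time (a new reading comes with each control period).
- read_camera(name): name is "side" or "top"; returns a dict with "img" (384x512x3 uint8, red, green, blue), "vfov" (degrees; the focal length in pixels is half the picture's height over the tangent of half this angle, whatever the lens; pixels are square), "cx", "cy" (the principal point, pixels), "rvec" (rotation vector, rad) and "tvec" (3), from world to camera coordinates, as OpenCV has them. Camera axes: x right, y down, z forward; pixel columns grow to the right and rows downward; lengths in mm; the calibration is good to about 2 mm. A picture is of the moment at which its call begins. There is no depth.
- env.job_done(): hands the job in, once; it reports no verdict.
Trained networks look in a picture, given as the dict that the camera call returned (one of the last four; its "shot" number tells which), for a name from the list of things; names that differ only in an ending like _2 or _b are one class to them, and where a whole thing is asked for, a point or a joint stands for the part that bears it (a point fixed in the world has none). Each returns a list of dicts, best first, with "confidence" (0 to 1); they miss things now and then, are a little off and sometimes report something else, mostly with a low value. They report only what shows in the picture. A call takes as long as a camera call. They do not tell look-alikes from the thing itself.
- nets.look_for(picture, thing): "point" ([x, y, z] in mm, in the coordinates of the camera as it stood for that picture, good to about 4 mm: the middle of the surface that is visible of it).
- nets.mark_of(picture, thing): "point" ([x, y, z] in mm, in the coordinates of the camera as it stood for that picture, good to about 4 mm: a listed point, or the origin of a listed thing).
The state is a dict: "t": time; "joints": joint angles; "qvel": joint speeds; "tau": joint torques, N m; "eef_pos": TCP position; "tcp_rot": TCP orientation; "ft_force": force on the tool from outside, world axes, zero at the start; "moment": the same for the moment, N m; "opening": opening from 0.0 (shut) to 1.0 (fully open).
Only numpy, scipy, OpenCV 4.12 (cv2) and the standard library are available. Lean on these libraries where they do the work, as an engineer would, in place of code of your own. Each camera call takes 0.05 s, during which the arm holds its last target. There are 200 camera calls.

## Working session

There is one attempt and no reset: what is moved stays moved. The work goes in short steps, Python scripts to look and compute and a tool call to move; the robot and the scene stay as the last step left them, time stands still between calls to the robot, and variables do not carry over. Pictures are saved under pics/ and viewed, about 8 in all and at most 12, crops included, and the job is handed in when it is done.

Besides the shell and the picture viewer there is one more tool, called after ">>>" by a JSON object that holds its "method" and its "body", one argument or row to a line. apply_moves: Moves the arm, as the interface text tells. Its arguments: {"type":"object","properties":{"increments":{"type":"array"}},"required":["increments"]}

```bash
ls; mkdir -p pics; cat > h.py <<'E'
import numpy as np, cv2
from cell import readout, read_camera, env, nets
from scipy.spatial.transform import Rotation as R
def toW(p,pt):
    M=R.from_rotvec(np.ravel(p["rvec"])).as_matrix(); return M.T@(np.array(pt)-np.ravel(p["tvec"]))
def pix(p,w):
    M=R.from_rotvec(np.ravel(p["rvec"])).as_matrix(); c=M@np.array(w)+np.ravel(p["tvec"])
    f=192/np.tan(np.radians(p["vfov"])/2); return np.round([p["cx"]+f*c[0]/c[2],p["cy"]+f*c[1]/c[2]],1)
def save(p,n): cv2.imwrite("pics/"+n,cv2.cvtColor(p["img"],cv2.COLOR_RGB2BGR))
def st():
    s=readout.state(); print({k:np.round(s[k],3).tolist() for k in ("t","joints","eef_pos","tcp_rot","ft_force","opening")})
E
cat > a.py <<'E'
from h import *
st(); print(env.grip_point_offset)
for n in ("side","top"):
    p=read_camera(n); save(p,n+"0.png")
    print(n,p["vfov"],p["cx"],p["cy"],"campos",toW(p,[0,0,0]).round())
    for t in ("basket_grip","basket_bar","cup","old_fork","drying_fork","pawl","plunger","glaze_jar","bowl","brush"):
        for k,f in (("mark",nets.mark_of),("look",nets.look_for)):
            try: r=f(p,t)
            except Exception as e: print(t,k,e); continue
            for d in r:
                w=toW(p,d["point"]); print(t,k,round(d["confidence"],2),w.round(1),pix(p,w))
E
python3 a.py
```

```text
pics
{'t': 0.0, 'joints': [-1.241, 0.492, 1.559, -0.0, 1.092, -0.106], 'eef_pos': [263.77, -566.307, 183.972], 'tcp_rot': [-1.572, 0.0, -2.706], 'ft_force': [-0.296, -0.75, -0.419], 'opening': 1.0}
18.8
side 47.90405633748885 244.3772981476976 189.64821040315545 campos [383. 878. 743.]
basket_grip mark 0.9 [599.9 447.6 172.2] [155.5 306.7]
basket_grip mark 0.85 [572.1 232.7 238.1] [202.1 198.4]
basket_grip mark 0.62 [185.5 314.6 174.8] [407.1 278.2]
basket_grip look 0.97 [184.7 314.8  17.9] [389.4 333.4]
basket_grip look 0.69 [569.5 250.3  93.6] [204.8 258.5]
basket_grip look 0.62 [609.1 443.6  14.9] [161.1 359.4]
basket_bar mark 0.89 [185.8 310.1 133.8] [401.5 291.9]
basket_bar mark 0.74 [601.8 445.8 136.5] [157.2 319.4]
basket_bar mark 0.73 [568.2 234.1 207. ] [204.7 211.6]
basket_bar look 0.82 [183.8 314.3  14.5] [389.5 334.3]
basket_bar look 0.62 [564.2 250.1  94.1] [207.3 258.6]
basket_bar look 0.6 [608.6 445.8  12.5] [161.2 361.2]
cup mark 0.96 [569.6 212.9  74.3] [209.2 252.8]
cup mark 0.9 [4.404e+02 3.238e+02 3.000e-01] [259.7 324.1]
cup look 0.82 [563.9 221.9 108.6] [210.2 2
[... 1845 characters left out ...]
.69 [ 540.9 -255.1    2.2] [368.3 185.9]
drying_fork look 0.73 [ 569.5 -234.4   14.1] [362.2 175.4]
pawl mark it knows: basket_bar, basket_grip, bowl, brush, cup, drying_fork, glaze_jar, old_fork
pawl look 0.61 [ 524.7 -247.5  204.6] [386.6 183.8]
plunger mark it knows: basket_bar, basket_grip, bowl, brush, cup, drying_fork, glaze_jar, old_fork
plunger look 0.72 [564.7 233.3  71.3] [197.7 171.1]
glaze_jar mark 0.74 [646.8  17.    1.8] [275.  147.9]
glaze_jar look 0.71 [637.9  15.   76.4] [277.6 146.1]
bowl mark 0.73 [495.4  -5.6  -4. ] [282. 200.]
bowl look 0.96 [498.4  -7.7  18.4] [283.4 198.4]
brush mark 0.94 [793.9 -29.6  -1.7] [291.4  99.1]
brush look 0.63 [767.7 -29.4  18.1] [292. 106.]
```

```bash
python3 - <<'E'
import cv2,numpy as np
s=cv2.imread('pics/side0.png');t=cv2.imread('pics/top0.png')
cv2.imwrite('pics/s1.png',cv2.resize(s,(800,600),interpolation=3))
cv2.imwrite('pics/t1.png',cv2.resize(t,(800,600),interpolation=3))
E
```

```text
(no output)
```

View pics/s1.png

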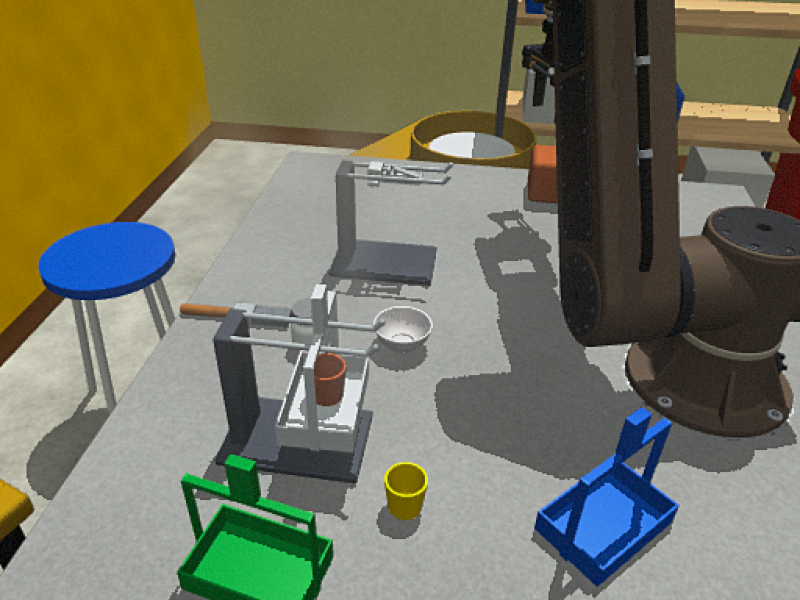

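View pics/t1.png

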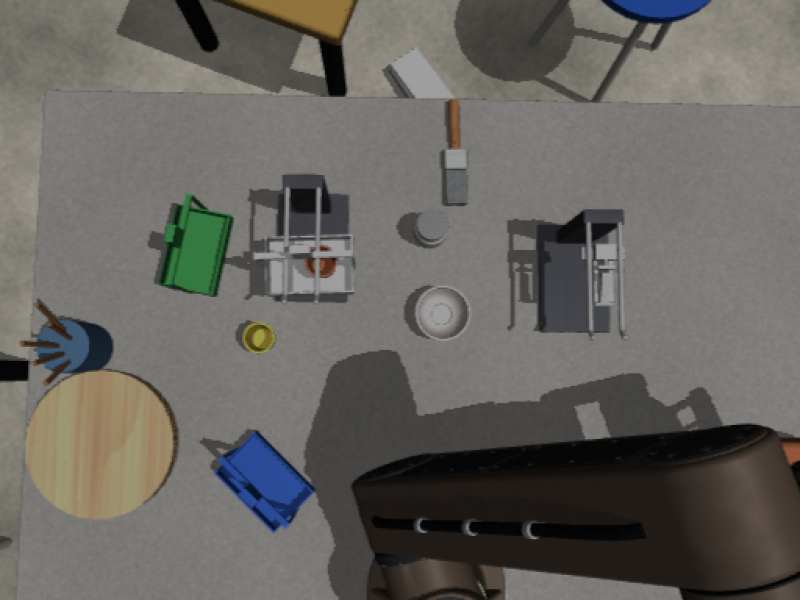

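Side picture (512-scale): candidates for the basket are the aluminium one on the near fork (204,200), the green one (155,307) and the blue one (407,278). I choose the aluminium one. For the cup: terracotta in the tray (210,245), yellow (260,315). The drying fork is the far one (250,120). A close crop of both forks comes next.

```bash
python3 - <<'E'
import cv2,numpy as np
s=cv2.imread('pics/side0.png');t=cv2.imread('pics/top0.png')
def c(im,x,y,w=80,h=60,k=5): return cv2.resize(im[y:y+h,x:x+w],(w*k,h*k),interpolation=cv2.INTER_CUBIC)
a=np.hstack([c(t,155,108,100,75,4),c(t,320,130,100,75,4)])
b=np.hstack([c(s,135,175,120,90,4)[:300,:400],c(s,208,96,100,75,4)])
cv2.imwrite('pics/m2.png',np.vstack([a,b]))
E
```

```text
(no output)
```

View pics/m2.png

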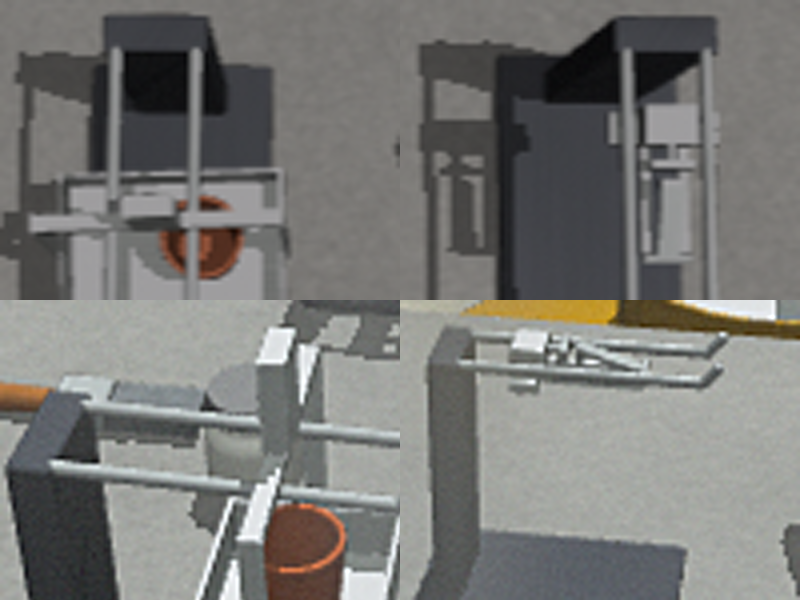

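```bash
cat > fit.py <<'E'
from h import *
from scipy.optimize import least_squares
P={n:read_camera(n) for n in("side","top")}
def w(q,o):
    c,s=np.cos(q[2]),np.sin(q[2]); return [q[0]+c*o[0]-s*o[1],q[1]+s*o[0]+c*o[1],o[2]]
def fit(name,q0,obs):
    f=lambda q:np.concatenate([(pix(P[v],w(q,o))-np.array(u)) for v,o,u in obs])
    r=least_squares(f,q0,x_scale=[10,10,.1],diff_step=1e-3,loss="soft_l1"); print(name,r.x.round(3)); print(f(r.x).reshape(-1,2).round(1).tolist()); return r.x
import h
def pix(p,w):
    M=R.from_rotvec(np.ravel(p["rvec"])).as_matrix(); c=M@np.array(w)+np.ravel(p["tvec"])
    f=192/np.tan(np.radians(p["vfov"])/2); return np.array([p["cx"]+f*c[0]/c[2],p["cy"]+f*c[1]/c[2]])
J=88
old=[("top",(J,25,200),(184.25,120.3)),("top",(J,-25,200),(203.75,120.3)),("top",(-94,25,214),(183.7,192)),("top",(-94,-25,214),(204,192)),
("side",(J,25,200),(148,216.25)),("side",(J,-25,200),(156.25,201.25))]
dry=[("top",(J,25,200),(376.75,143)),("top",(J,-25,200),(396.75,143)),("top",(-94,25,214),(378.2,216)),("top",(-94,-25,214),(398.7,216)),
("side",(J,25,200),(223,112.25)),("side",(J,-25,200),(226.75,105.25)),("side",(-85,25,200),(284,117)),("side",(-85,-25,200),(285,109.25))]
a=fit("old",[591,234,0.],old); b=fit("dry",[542,-254,0.],dry)
bas=[("top",(0,78,208),(162.5,163.5)),("top",(0,-78,208),(225.75,161.75))]
c=fit("basket",[571,231,0.],bas)
for z in (212,267): print(z,[pix(P["top"],w(c,(x,y,z))).round(1).tolist() for x in(-7,7) for y in(15,-15)],[pix(P["side"],w(c,(x,y,z))).round(1).tolist() for x in(-7,7) for y in(15,-15)])
E
python3 fit.py
```

```text
old [5.88325e+02 2.31391e+02 3.30000e-02]
[[-0.3, -0.2], [0.2, -0.4], [-0.2, 0.0], [0.0, -0.3], [0.8, 0.1], [0.0, -0.2]]
dry [ 5.39358e+02 -2.49097e+02 -2.00000e-03]
[[-0.2, 0.1], [-0.3, 0.5], [0.1, -0.6], [-0.0, -0.1], [0.2, -0.3], [-0.1, -0.7], [-0.3, -0.1], [0.4, -0.0]]
basket [5.67418e+02 2.29926e+02 4.80000e-02]
[[-0.0, 0.0], [0.0, -0.0]]
212 [[187.9, 165.4], [200.2, 165.0], [187.8, 159.7], [200.0, 159.4]] [[207.5, 213.4], [210.3, 204.0], [200.4, 212.8], [203.4, 203.5]]
267 [[185.4, 161.9], [198.2, 161.6], [185.3, 156.0], [198.1, 155.7]] [[206.2, 190.5], [209.2, 181.5], [198.9, 190.0], [202.0, 180.9]]
```

```bash
cat >> h.py <<'E'
def plan(pos,yaw,n,op,via=()):
    """rows from the measured pose straight to pos (level tool, given yaw) in n rows"""
    s=readout.state(); p=np.array(s["eef_pos"]); r=R.from_euler("xyz",s["tcp_rot"])
    g=R.from_euler("xyz",[-np.pi/2,0,yaw]); tot=(g*r.inv()).as_rotvec(); p0=p.copy();r0=r
    rows=[]
    for i in range(1,n+1):
        tp=p0+(np.array(pos)-p0)*i/n; tr=R.from_rotvec(tot*i/n)*r0
        d=np.round(r.inv().apply(tp-p)/10,2); a=np.round(np.degrees((r.inv()*tr).as_rotvec()),2)
        rows.append([d.tolist(),a.tolist(),op]); p=p+r.apply(d*10); r=r*R.from_rotvec(np.radians(a))
    for x in rows: print(x)
E
python3 - <<'E'
from h import *
plan([568.5,230,330],-1.526,15,5)
E
```

```text
[[-4.08, -0.97, -3.96], [-0.0, -4.51, 0.0], 5]
[[-4.38, -0.97, -3.62], [-0.0, -4.5, 0.0], 5]
[[-4.66, -0.97, -3.27], [-0.0, -4.51, 0.0], 5]
[[-4.89, -0.97, -2.89], [-0.0, -4.51, 0.0], 5]
[[-5.11, -0.97, -2.5], [-0.0, -4.5, 0.0], 5]
[[-5.29, -0.97, -2.09], [-0.0, -4.51, 0.0], 5]
[[-5.43, -0.97, -1.67], [-0.0, -4.51, 0.0], 5]
[[-5.55, -0.97, -1.24], [-0.0, -4.5, 0.0], 5]
[[-5.63, -0.97, -0.79], [-0.0, -4.51, 0.0], 5]
[[-5.68, -0.97, -0.36], [-0.0, -4.51, 0.01], 5]
[[-5.68, -0.97, 0.1], [-0.0, -4.5, -0.0], 5]
[[-5.66, -0.97, 0.54], [-0.0, -4.51, -0.0], 5]
[[-5.6, -0.97, 0.99], [-0.01, -4.51, -0.0], 5]
[[-5.51, -0.97, 1.42], [0.0, -4.5, -0.0], 5]
[[-5.37, -0.97, 1.85], [0.0, -4.51, -0.0], 5]
```

>>> {"method": "apply_moves", "body": {
  "increments": [
    [[-4.1,-2.9,-4.0],[0,-4.5,0],5],
    [[-4.4,-2.9,-3.6],[0,-4.5,0],5],
    [[-4.7,-2.9,-3.3],[0,-4.5,0],5],
    [[-4.9,-2.9,-2.9],[0,-4.5,0],5],
    [[-5.1,-2.9,-2.5],[0,-4.5,0],5]
  ]
}}

```text
t: 2.62
eef_pos: [362.3, -304.0, 326.1]
tcp_rot: [-1.574, 0.002, -2.306]
ft_force: [0.6, -0.0, -0.5]
opening: 0.548
```

>>> {"method": "apply_moves", "body": {
  "increments": [
    [[-5.3,0,-2.1],[0,-4.5,0],5],
    [[-5.4,0,-1.7],[0,-4.5,0],5],
    [[-5.5,0,-1.2],[0,-4.5,0],5],
    [[-5.6,0,-0.8],[0,-4.5,0],5],
    [[-5.7,0,-0.4],[0,-4.5,0],5]
  ]
}}

```text
t: 3.25
eef_pos: [462.2, -29.3, 330.3]
tcp_rot: [-1.565, 0.001, -1.902]
ft_force: [0.7, -0.1, 0.4]
opening: 0.527
```

```bash
python3 - <<'E'
from h import *
st();plan([568.5,230,330],-1.526,5,5)
E
```

```text
{'t': 3.25, 'joints': [-0.207, 0.12, 1.71, 0.001, 1.306, 0.124], 'eef_pos': [462.204, -29.349, 330.29], 'tcp_rot': [-1.565, 0.001, -1.902], 'ft_force': [0.674, -0.118, 0.391], 'opening': 0.527}
[[-5.6, 0.02, 0.33], [-0.06, -4.3, -0.0], 5]
[[-5.55, 0.01, 0.74], [-0.07, -4.31, -0.01], 5]
[[-5.49, 0.01, 1.16], [-0.06, -4.3, 0.0], 5]
[[-5.38, 0.01, 1.57], [-0.07, -4.31, -0.0], 5]
[[-5.25, 0.01, 1.96], [-0.06, -4.3, -0.01], 5]
```

>>> {"method": "apply_moves", "body": {
  "increments": [
    [[-5.6,0,0.3],[0,-4.5,0],5],
    [[-5.6,0,0.7],[0,-4.5,0],5],
    [[-5.5,0,1.2],[0,-4.5,0],5],
    [[-5.4,0,1.6],[0,-4.5,0],5],
    [[-5.3,0,2.0],[0,-4.5,0],5]
  ]
}}

```text
t: 3.88
eef_pos: [567.6, 242.6, 332.0]
tcp_rot: [-1.562, -0.001, -1.495]
ft_force: [-0.3, -0.4, 0.7]
opening: 0.521
```

```bash
python3 - <<'E'
from h import *
st();plan([568.5,230,270],-1.526,5,4)
E
```

```text
{'t': 3.875, 'joints': [0.299, 0.372, 1.363, -0.003, 1.399, 0.223], 'eef_pos': [567.64, 242.637, 331.953], 'tcp_rot': [-1.562, -0.001, -1.495], 'ft_force': [-0.344, -0.375, 0.73], 'opening': 0.521}
[[0.25, 1.24, -0.01], [-0.1, 0.36, 0.01], 4]
[[0.25, 1.24, -0.01], [-0.09, 0.36, 0.02], 4]
[[0.26, 1.24, -0.01], [-0.1, 0.36, 0.01], 4]
[[0.25, 1.24, 0.0], [-0.1, 0.35, 0.02], 4]
[[0.25, 1.24, 0.0], [-0.09, 0.36, 0.01], 4]
```

>>> {"method": "apply_moves", "body": {
  "increments": [
    [[0.3,1.0,0],[-0.1,0.4,0],4],
    [[0.3,1.0,0],[-0.1,0.4,0],4],
    [[0.3,1.0,0],[-0.1,0.4,0],4],
    [[0.2,1.0,0],[-0.1,0.4,0],4],
    [[0.2,0.8,0],[-0.1,0.3,0],4]
  ]
}}

```text
t: 4.5
eef_pos: [568.6, 229.3, 280.9]
tcp_rot: [-1.572, -0.001, -1.529]
ft_force: [0.1, -0.8, -0.3]
opening: 0.418
```

```bash
python3 - <<'E'
from h import *
st();a=read_camera("side");b=read_camera("top")
c=lambda im,x,y:cv2.resize(im[y:y+120,x:x+80],(400,600),interpolation=cv2.INTER_CUBIC)
cv2.imwrite("pics/g3.png",cv2.cvtColor(np.hstack([c(a["img"],170,110),c(b["img"],150,100)]),4))
E
```

```text
{'t': 4.5, 'joints': [0.276, 0.397, 1.454, -0.001, 1.292, 0.235], 'eef_pos': [568.559, 229.303, 280.892], 'tcp_rot': [-1.572, -0.001, -1.529], 'ft_force': [0.073, -0.825, -0.285], 'opening': 0.418}
```

View pics/g3.png

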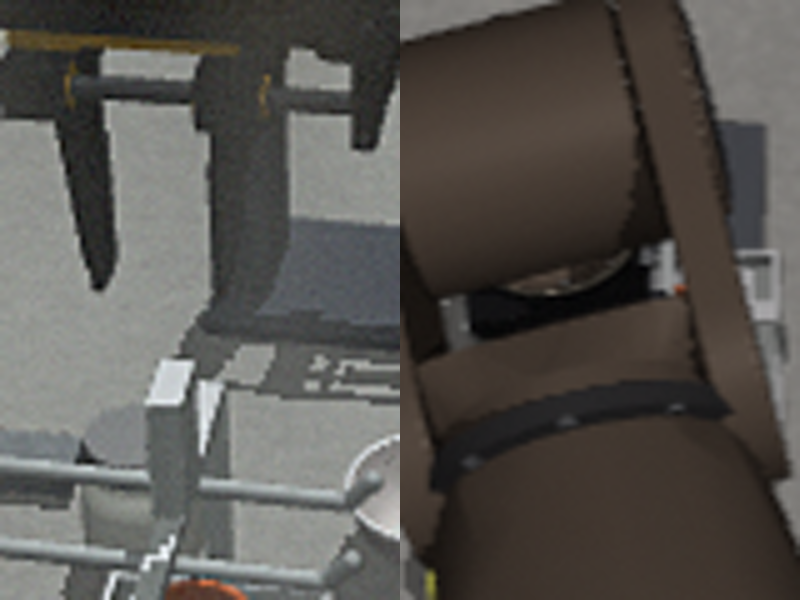

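```bash
python3 - <<'E'
from h import *
a=read_camera("side")
s=readout.state();p=np.array(s["eef_pos"]);r=R.from_euler("xyz",s["tcp_rot"])
for o in ([0,0,0],[0,0,20],[0,0,-20],[0,-60,20],[0,-60,-20]): print(o,pix(a,p+r.apply(o)))
x=a["img"][60:210,130:330];cv2.imwrite("pics/g4.png",cv2.cvtColor(cv2.resize(x,(800,600),interpolation=cv2.INTER_CUBIC),4))
E
```

```text
[0, 0, 0] [203.1 179.4]
[0, 0, 20] [192.7 178.6]
[0, 0, -20] [213.6 180.2]
[0, -60, 20] [190.5 151.2]
[0, -60, -20] [212.4 152.7]
```

View pics/g4.png

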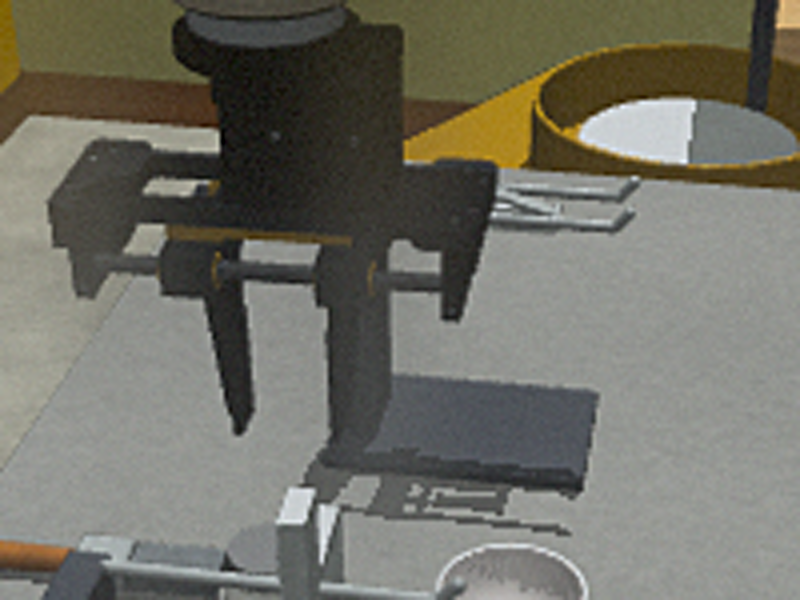

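```bash
python3 - <<'E'
from h import *
a=read_camera("side")
r=R.from_euler("xyz",[-1.572,0,-2.706]);p=np.array([263.8,-566.3,184])
x0,y0=310,10
im=cv2.cvtColor(cv2.imread("pics/side0.png"),4)[y0:y0+90,x0:x0+60]
im=cv2.resize(im,(400,600),interpolation=cv2.INTER_CUBIC)
k=600/90
for o in ([0,0,47],[0,0,-47],[0,-60,47],[0,-60,-47]):
    u=pix(a,p+r.apply(o));print(o,u);cv2.circle(im,tuple(int(v) for v in (u-[x0,y0])*k),5,(255,0,0),2)
s=readout.state();p=np.array(s["eef_pos"]);r=R.from_euler("xyz",s["tcp_rot"])
x0,y0=170,120
j=a["img"][y0:y0+90,x0:x0+60];j=cv2.resize(j,(400,600),interpolation=cv2.INTER_CUBIC)
for o in ([0,0,20],[0,0,-20],[10,0,20],[10,0,-20],[-10,0,20],[-10,0,-20],[0,-18.8,20],[0,-78,0]):
    u=pix(a,p+r.apply(o));print(o,u);cv2.circle(j,tuple(int(v) for v in (u-[x0,y0])*k),4,(255,0,0),1)
cv2.imwrite("pics/g5.png",cv2.cvtColor(np.hstack([im,j]),4))
E
```

```text
[0, 0, 47] [342.8  76.1]
[0, 0, -47] [355.4  86.3]
[0, -60, 47] [345.3  59. ]
[0, -60, -47] [358.3  68.6]
[0, 0, 20] [192.6 178.5]
[0, 0, -20] [213.5 180.1]
[10, 0, 20] [193.8 175.6]
[10, 0, -20] [214.5 177.1]
[-10, 0, 20] [191.4 181.5]
[-10, 0, -20] [212.5 183.1]
[0, -18.8, 20] [192.  170.2]
[0, -78, 0] [200.8 143.1]
```

View pics/g5.png

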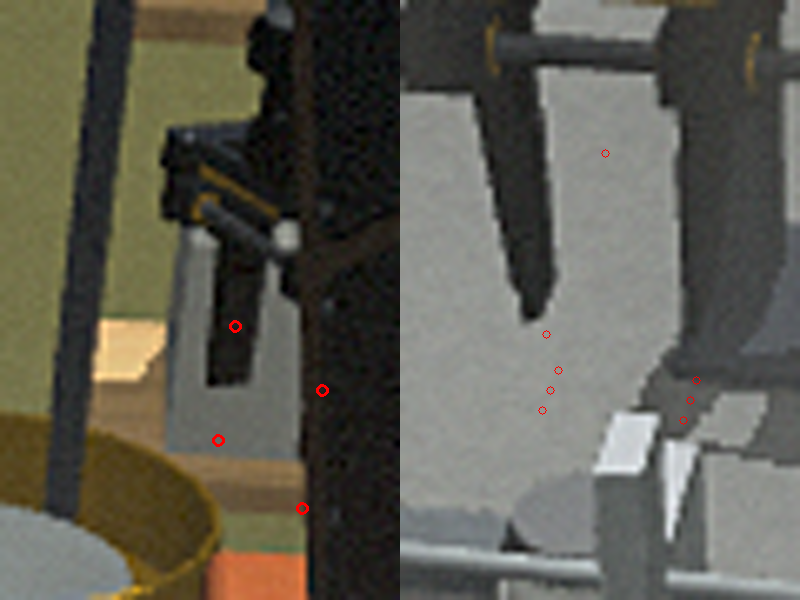

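The gripper shows about 10 px (roughly 23 mm) higher in the side picture than its reported TCP projects. The start picture shows the same offset. I'll descend in part and compare from near.

>>> {"method": "apply_moves", "body": {
  "increments": [
    [[0,0.8,0],[0,0,0],4],
    [[0,0.8,0],[0,0,0],4],
    [[0,0.8,0],[0,0,0],4],
    [[0,0.6,0],[0,0,0],4],
    [[0,0.4,0],[0,0,0],4]
  ]
}}

```text
t: 5.32
eef_pos: [568.8, 230.3, 245.7]
tcp_rot: [-1.571, -0.001, -1.527]
ft_force: [-0.8, 0.3, -0.1]
opening: 0.422
```

```bash
python3 - <<'E'
from h import *
st();a=read_camera("side")
s=readout.state();p=np.array(s["eef_pos"]);r=R.from_euler("xyz",s["tcp_rot"])
x0,y0,k=165,130,8
j=a["img"][y0:y0+75,x0:x0+75];j=cv2.resize(j,(600,600),interpolation=cv2.INTER_CUBIC)
for o in ([0,0,20],[0,0,-20],[0,0,0]):
    u=pix(a,p+r.apply(o));print(o,u);cv2.circle(j,tuple(int(v) for v in (u-[x0,y0])*k),4,(255,0,0),1)
cv2.imwrite("pics/g6.png",cv2.cvtColor(j,4))
E
```

```text
{'t': 5.325, 'joints': [0.278, 0.422, 1.507, -0.001, 1.213, 0.235], 'eef_pos': [568.784, 230.312, 245.714], 'tcp_rot': [-1.571, -0.001, -1.527], 'ft_force': [-0.824, 0.278, -0.052], 'opening': 0.422}
[0, 0, 20] [193.8 194.1]
[0, 0, -20] [214.2 195.7]
[0, 0, 0] [204.  194.9]
```

View pics/g6.png

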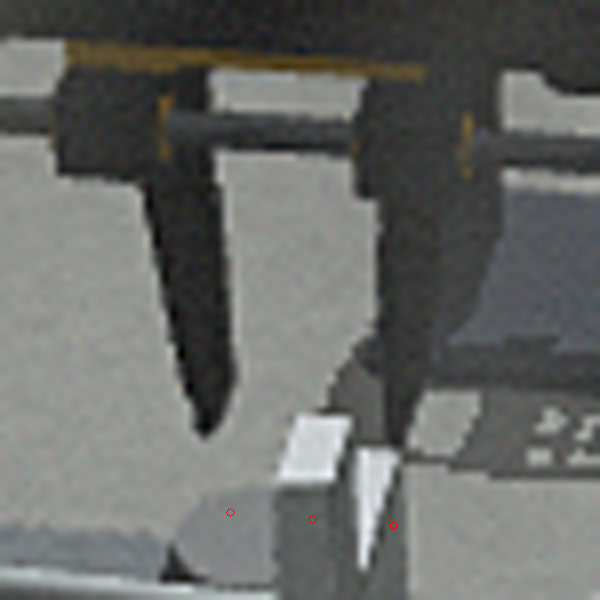

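Both finger tips show at row about 185, against 195 predicted, so the offset is constant and most likely in z. The pair is centred on the tab's x. A reported height of 209 is safe whether the offset is in z or y, so I go there and close.

>>> {"method": "apply_moves", "body": {
  "increments": [
    [[0,0.8,0],[0,0,0],4],
    [[0,0.8,0],[0,0,0],4],
    [[0,0.8,0],[0,0,0],4],
    [[0,0.8,0],[0,0,0],4],
    [[0,0.5,0],[0,0,0],4]
  ]
}}

```text
t: 6.0
eef_pos: [568.7, 230.2, 205.9]
tcp_rot: [-1.571, -0.001, -1.527]
ft_force: [-0.2, 1.2, -0.4]
opening: 0.422
```

```bash
python3 - <<'E'
from h import *
st();a=read_camera("side")
s=readout.state();p=np.array(s["eef_pos"]);r=R.from_euler("xyz",s["tcp_rot"])
x0,y0,k=170,145,8
j=a["img"][y0:y0+75,x0:x0+75];j=cv2.resize(j,(600,600),interpolation=cv2.INTER_CUBIC)
for o in ([0,0,20],[0,0,-20],[0,0,0]):
    u=pix(a,p+r.apply(o));print(o,u);cv2.circle(j,tuple(int(v) for v in (u-[x0,y0])*k),4,(255,0,0),1)
cv2.imwrite("pics/g7.png",cv2.cvtColor(j,4))
E
```

```text
{'t': 6.0, 'joints': [0.278, 0.455, 1.561, -0.001, 1.126, 0.235], 'eef_pos': [568.701, 230.242, 205.86], 'tcp_rot': [-1.571, -0.001, -1.527], 'ft_force': [-0.206, 1.156, -0.447], 'opening': 0.422}
[0, 0, 20] [195.1 210.2]
[0, 0, -20] [215.  211.9]
[0, 0, 0] [205.  211.1]
```

View pics/g7.png

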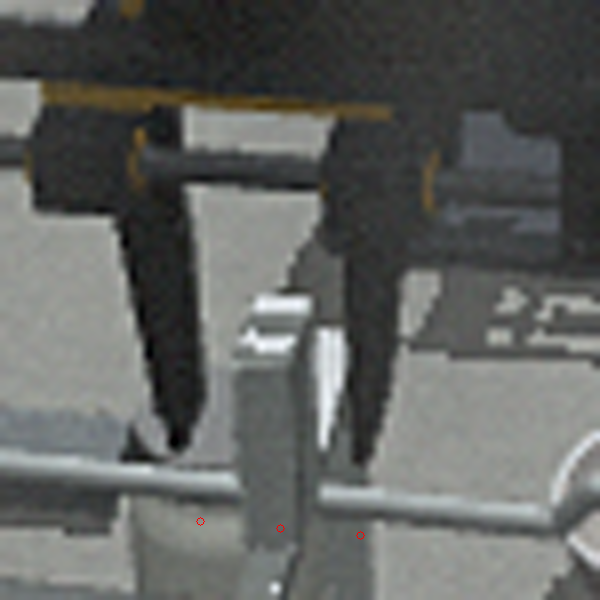

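>>> {"method": "apply_moves", "body": {
  "increments": [
    [[0,0,0],[0,0,0],2],
    [[0,0,0],[0,0,0],1],
    [[0,0,0],[0,0,0],1],
    [[0,0,0],[0,0,0],1],
    [[0,0,0],[0,0,0],1]
  ]
}}

```text
t: 6.68
eef_pos: [568.6, 230.2, 205.7]
tcp_rot: [-1.571, -0.001, -1.527]
ft_force: [0.5, 0.2, -1.0]
opening: 0.143
```

```bash
python3 - <<'E'
from h import *
st();a=read_camera("side");s=readout.state();print(s["moment"])
x0,y0,k=170,145,8
j=a["img"][y0:y0+75,x0:x0+75];j=cv2.resize(j,(600,600),interpolation=cv2.INTER_CUBIC)
cv2.imwrite("pics/g8.png",cv2.cvtColor(j,4))
E
```

```text
{'t': 6.675, 'joints': [0.278, 0.455, 1.561, -0.001, 1.126, 0.235], 'eef_pos': [568.619, 230.246, 205.748], 'tcp_rot': [-1.571, -0.001, -1.527], 'ft_force': [0.49, 0.187, -1.011], 'opening': 0.143}
[-0.00194647 -0.04056024 -0.01240551]
```

View pics/g8.png

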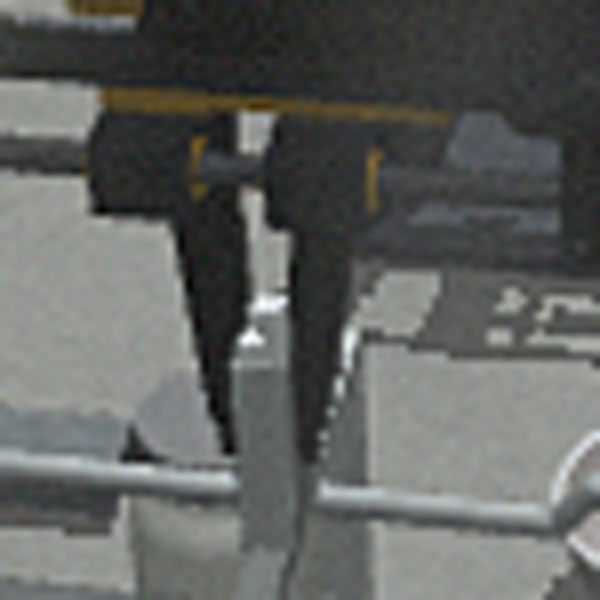

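Opening 13.6 mm, so the 14 mm tab is held, and it stands square between the fingers. I lift gently.

>>> {"method": "apply_moves", "body": {
  "increments": [
    [[0,-0.2,0],[0,0,0],1],
    [[0,-0.5,0],[0,0,0],1],
    [[0,-0.7,0],[0,0,0],1],
    [[0,-0.7,0],[0,0,0],1],
    [[0,-0.4,0],[0,0,0],1]
  ]
}}

```text
t: 7.35
eef_pos: [568.2, 230.1, 231.4]
tcp_rot: [-1.573, -0.002, -1.527]
ft_force: [-0.3, -0.6, -4.0]
opening: 0.147
```

```bash
cat > chk.py <<'E'
from h import *
st();print(np.round(readout.state()["moment"],3))
for n in("side","top"):
    p=read_camera(n)
    for t in("basket_grip","basket_bar","cup","drying_fork"):
        for d in nets.mark_of(p,t): print(n,t,round(d["confidence"],2),toW(p,d["point"]).round(1))
E
python3 chk.py
```

```text
{'t': 7.35, 'joints': [0.278, 0.433, 1.527, -0.001, 1.184, 0.235], 'eef_pos': [568.194, 230.124, 231.434], 'tcp_rot': [-1.573, -0.002, -1.527], 'ft_force': [-0.28, -0.555, -3.972], 'opening': 0.147}
[ 0.047 -0.146 -0.044]
side basket_grip 0.65 [603.9 448.2 170. ]
side basket_grip 0.59 [570.2 232.6 264.8]
side basket_grip 0.56 [184.7 310.2 175.1]
side basket_bar 0.97 [184.4 312.6 133. ]
side basket_bar 0.88 [569.  231.2 232.5]
side basket_bar 0.81 [601.1 448.5 138.7]
side cup 0.93 [568.5 211.9 101.4]
side cup 0.93 [4.386e+02 3.240e+02 3.000e-01]
side cup 0.15 [590.1 236.9  -2.1]
side drying_fork 0.96 [ 541.8 -250.2   -5.3]
top basket_grip 0.65 [599.8 447.5 168.4]
top basket_grip 0.55 [188.8 309.2 169.7]
top basket_bar 0.87 [183.9 312.9 138.4]
top basket_bar 0.68 [597.6 445.7 137.6]
top cup 0.58 [441.3 320.7   1.8]
top drying_fork 0.9 [ 5.402e+02 -2.501e+02 -4.000e-01]
```

>>> {"method": "apply_moves", "body": {
  "increments": [
    [[0,0,-0.7],[0,0,0],1],
    [[0,0,-1.4],[0,0,0],1],
    [[0,0,-2.0],[0,0,0],1],
    [[0,0,-2.2],[0,0,0],1],
    [[0,0,-2.2],[0,0,0],1]
  ]
}}

```text
t: 8.48
eef_pos: [477.9, 225.9, 230.4]
tcp_rot: [-1.575, -0.002, -1.528]
ft_force: [1.3, 0.6, -4.6]
opening: 0.145
```

>>> {"method": "apply_moves", "body": {
  "increments": [
    [[0,0,-1.7],[0,0,0],1],
    [[0,-0.4,-1.0],[0,0,0],1],
    [[0,-0.8,-0.4],[0,0,0],1],
    [[0,-0.8,0],[0,0,0],1],
    [[0.4,-0.4,0],[0,0,0],1]
  ]
}}

```text
t: 9.1
eef_pos: [443.7, 220.5, 257.3]
tcp_rot: [-1.574, -0.002, -1.526]
ft_force: [-0.1, 0.3, -5.4]
opening: 0.15
```

```bash
python3 - <<'E'
from h import *
st();plan([430,-250,255],-1.5728,20,1)
E
```

```text
{'t': 9.1, 'joints': [0.328, 0.232, 1.763, -0.001, 1.15, 0.284], 'eef_pos': [443.682, 220.469, 257.326], 'tcp_rot': [-1.574, -0.002, -1.526], 'ft_force': [-0.121, 0.321, -5.439], 'opening': 0.15}
[[2.35, 0.02, -0.17], [0.01, 0.13, 0.0], 1]
[[2.34, 0.01, -0.17], [0.01, 0.14, 0.01], 1]
[[2.35, 0.02, -0.16], [0.0, 0.13, 0.0], 1]
[[2.35, 0.01, -0.16], [0.01, 0.13, 0.01], 1]
[[2.35, 0.02, -0.15], [0.01, 0.13, 0.0], 1]
[[2.35, 0.01, -0.14], [0.01, 0.14, 0.01], 1]
[[2.35, 0.02, -0.14], [0.0, 0.13, 0.0], 1]
[[2.35, 0.01, -0.14], [0.01, 0.13, 0.01], 1]
[[2.35, 0.01, -0.13], [0.01, 0.14, 0.0], 1]
[[2.35, 0.02, -0.12], [0.01, 0.13, 0.01], 1]
[[2.35, 0.01, -0.12], [0.01, 0.13, -0.0], 1]
[[2.35, 0.01, -0.11], [0.0, 0.13, 0.0], 1]
[[2.35, 0.02, -0.11], [0.01, 0.14, 0.01], 1]
[[2.35, 0.01, -0.1], [0.01, 0.13, 0.0], 1]
[[2.35, 0.01, -0.1], [0.01, 0.13, 0.01], 1]
[[2.35, 0.02, -0.09], [0.01, 0.14, 0.0], 1]
[[2.35, 0.01, -0.08], [0.0, 0.13, 0.01], 1]
[[2.36, 0.01, -0.08], [0.01, 0.13, 0.0], 1]
[[2.35, 0.01, -0.08], [0.01, 0.13, 0.01], 1]
[[2.35, 0.01, -0.07], [0.01, 0.14, 0.0], 1]
```

>>> {"method": "apply_moves", "body": {
  "increments": [
    [[0.6,0,-0.1],[0,0.1,0],1],
    [[1.2,0,-0.1],[0,0.1,0],1],
    [[1.9,0,-0.2],[0,0.1,0],1],
    [[2.6,0,-0.2],[0,0.2,0],1],
    [[3.0,0,-0.2],[0,0.2,0],1]
  ]
}}

```text
t: 9.72
eef_pos: [439.3, 122.9, 256.5]
tcp_rot: [-1.575, -0.002, -1.538]
ft_force: [0.5, -0.0, -5.4]
opening: 0.146
```

>>> {"method": "apply_moves", "body": {
  "increments": [
    [[3.0,0,-0.2],[0,0.2,0],1],
    [[3.0,0,-0.2],[0,0.2,0],1],
    [[3.0,0,-0.2],[0,0.2,0],1],
    [[3.0,0,-0.2],[0,0.2,0],1],
    [[3.0,0,-0.2],[0,0.2,0],1]
  ]
}}

```text
t: 10.35
eef_pos: [431.0, -35.6, 255.9]
tcp_rot: [-1.577, -0.003, -1.558]
ft_force: [0.1, -0.8, -4.5]
opening: 0.142
```

>>> {"method": "apply_moves", "body": {
  "increments": [
    [[3.0,0,-0.2],[0,0.2,0],1],
    [[3.0,0,-0.2],[0,0.2,0],1],
    [[3.0,0,-0.1],[0,0.1,0],1],
    [[2.8,0,-0.1],[0,0.1,0],1],
    [[2.4,0,-0.1],[0,0.1,0],1]
  ]
}}

```text
t: 10.98
eef_pos: [421.4, -185.8, 255.4]
tcp_rot: [-1.579, -0.003, -1.574]
ft_force: [0.0, 0.5, -4.1]
opening: 0.145
```

```bash
python3 - <<'E'
from h import *
st();plan([426,-250,250],-1.5728,5,1)
E
```

```text
{'t': 10.975, 'joints': [-0.555, 0.181, 1.837, -0.007, 1.129, -0.548], 'eef_pos': [421.439, -185.76, 255.363], 'tcp_rot': [-1.579, -0.003, -1.574], 'ft_force': [0.045, 0.522, -4.118], 'opening': 0.145}
[[1.28, 0.11, 0.1], [0.09, -0.02, 0.03], 1]
[[1.29, 0.11, 0.09], [0.09, -0.02, 0.03], 1]
[[1.28, 0.11, 0.1], [0.09, -0.02, 0.03], 1]
[[1.29, 0.11, 0.09], [0.09, -0.02, 0.03], 1]
[[1.28, 0.1, 0.1], [0.09, -0.02, 0.03], 1]
```

>>> {"method": "apply_moves", "body": {
  "increments": [
    [[2.0,0.1,0.1],[0.1,0,0],1],
    [[1.5,0.4,0],[0.1,0,0],1],
    [[1.0,0.6,0],[0.1,0,0],1],
    [[0.6,0.5,0],[0.1,0,0],1],
    [[0.2,0.3,0],[0.1,0,0],1]
  ]
}}

```text
t: 11.6
eef_pos: [420.0, -242.8, 234.2]
tcp_rot: [-1.571, -0.001, -1.578]
ft_force: [-1.1, 0.1, -4.7]
opening: 0.145
```

```bash
python3 chk.py; python3 - <<'E'
from h import *
a=read_camera("side");b=read_camera("top")
c=lambda im,x,y:cv2.resize(im[y:y+100,x:x+100],(400,400),interpolation=cv2.INTER_CUBIC)
cv2.imwrite("pics/d1.png",cv2.cvtColor(np.hstack([c(a["img"],220,70),c(b["img"],330,140)]),4))
E
```

```text
{'t': 11.6, 'joints': [-0.66, 0.237, 1.822, -0.002, 1.082, -0.652], 'eef_pos': [420.018, -242.832, 234.244], 'tcp_rot': [-1.571, -0.001, -1.578], 'ft_force': [-1.092, 0.06, -4.743], 'opening': 0.145}
[ 0.047 -0.062  0.032]
side basket_grip 0.78 [183.6 311.5 171.9]
side basket_grip 0.71 [ 419.6 -239.7  233. ]
side basket_grip 0.56 [600.9 445.8 173. ]
side basket_bar 0.92 [184.  307.9 133.3]
side basket_bar 0.9 [ 420.1 -240.4  235.6]
side basket_bar 0.87 [603.4 446.5 135.8]
side cup 0.77 [438.7 325.8  -0. ]
side cup 0.74 [ 423.  -259.5  102.8]
side drying_fork 0.82 [ 540.5 -250.9   -1.2]
top basket_grip 0.81 [185.7 306.3 168.5]
top basket_grip 0.62 [ 421.4 -239.8  267.4]
top basket_grip 0.6 [600.9 445.7 168.3]
top basket_bar 0.79 [598.6 444.2 134.3]
top basket_bar 0.64 [183.9 311.6 137.5]
top basket_bar 0.58 [ 418.3 -236.3  235.7]
top basket_bar 0.33 [ 536.6 -253.8    1.8]
top cup 0.59 [ 419.3 -262.7  100.9]
top cup 0.55 [441.9 321.8  -3.1]
top cup 0.34 [587.  230.3   0.9]
top drying_fork 0.63 [ 5.419e+02 -2.524e+02  3.000e-01]
```

View pics/d1.png

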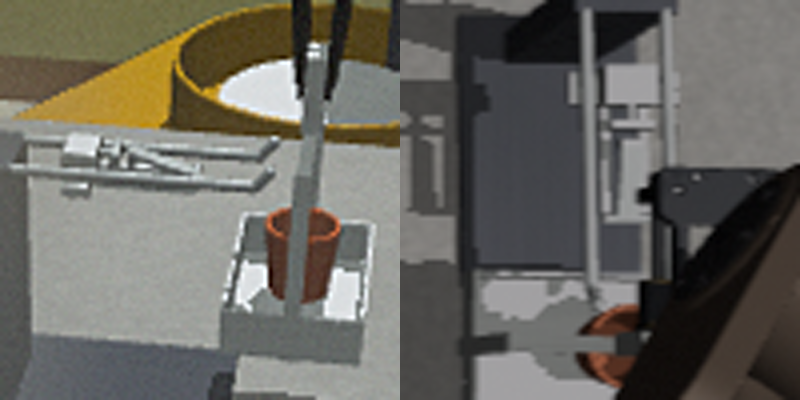

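The basket is level, the cup is standing in it, and the bar is in front of and above the prong tips (side crop tips about (270,150-180)). Now I move in over the tips.

>>> {"method": "apply_moves", "body": {
  "increments": [
    [[0.2,0,0.5],[0,0,0],1],
    [[0.2,0,0.9],[0,0.1,0],1],
    [[0.2,0,1.1],[0,0,0],1],
    [[0.1,0,1.1],[0,0.1,0],1],
    [[0,0,0.8],[0,0,0],1]
  ]
}}

```text
t: 12.82
eef_pos: [467.5, -250.9, 234.8]
tcp_rot: [-1.57, -0.002, -1.582]
ft_force: [-0.2, -1.1, -4.8]
opening: 0.144
```

>>> {"method": "apply_moves", "body": {
  "increments": [
    [[0,0,0.5],[0,0,0],1],
    [[0,0,0.2],[0,0,0],1],
    [[0,0.4,0],[0,0,0],1],
    [[0,0.6,0],[0,0,0],1],
    [[0,0.4,0],[0,0,0],1]
  ]
}}

```text
t: 13.45
eef_pos: [475.0, -250.7, 219.7]
tcp_rot: [-1.571, -0.002, -1.581]
ft_force: [0.2, -0.2, -5.2]
opening: 0.145
```

```bash
python3 chk.py | egrep -v " (18|60|59|44|43)"; python3 - <<'E'
from h import *
a=read_camera("side")
c=lambda im,x,y:cv2.resize(im[y:y+60,x:x+80],(800,600),interpolation=cv2.INTER_CUBIC)
cv2.imwrite("pics/d2.png",cv2.cvtColor(c(a["img"],220,80),4))
for x in (-84,-58,-64,-70,-21):print(x,pix(a,[541+x,-225,204]),pix(a,[541+x,-250,204]),pix(a,[541+x,-172,204]))
E
```

```text
{'t': 13.45, 'joints': [-0.608, 0.329, 1.728, -0.002, 1.083, -0.597], 'eef_pos': [474.964, -250.691, 219.691], 'tcp_rot': [-1.571, -0.002, -1.581], 'ft_force': [0.179, -0.226, -5.157], 'opening': 0.145}
[ 0.019 -0.118  0.031]
side basket_grip 0.88 [187.  311.3 173.7]
side basket_grip 0.74 [ 476.7 -249.3  254.9]
side basket_bar 0.93 [184.4 311.4 134.6]
side basket_bar 0.6 [ 474.7 -248.9  218.3]
side cup 0.75 [438.8 325.1  -1.5]
side cup 0.54 [ 475.4 -268.5   87.5]
side drying_fork 0.8 [ 5.403e+02 -2.529e+02 -4.000e-01]
top basket_grip 0.84 [187.1 306.6 168.3]
top basket_grip 0.6 [ 476.5 -250.8  253.6]
top basket_bar 0.72 [185.2 309.8 137.6]
top basket_bar 0.7 [ 470.8 -249.   219.6]
top cup 0.69 [440.9 322.2  -1.8]
top cup 0.65 [ 476.1 -272.9   82.6]
top drying_fork 0.97 [ 539.5 -250.6   -1.2]
-84 [282.9 115.3] [283.8 111.5] [281.1 124. ]
-58 [273.7 114.6] [274.7 110.7] [271.5 123.2]
-64 [275.8 114.8] [276.8 110.9] [273.7 123.4]
-70 [277.9 114.9] [278.9 111.1] [275.9 123.5]
-21 [260.6 113.5] [261.8 109.7] [257.9 122. ]
```

>>> {"method": "apply_moves", "body": {
  "increments": [
    [[0,0.3,0],[0,-0.2,0],1],
    [[0,0.3,0],[0,-0.2,0],1],
    [[0,0.2,0],[0,-0.1,0],1],
    [[0,0.2,0],[0,0,0],1],
    [[0,0.1,0],[0,0,0],1]
  ]
}}

```text
t: 14.62
eef_pos: [475.3, -250.8, 208.4]
tcp_rot: [-1.571, -0.002, -1.572]
ft_force: [0.5, -0.3, -5.0]
opening: 0.148
```

>>> {"method": "apply_moves", "body": {
  "increments": [
    [[0,0.1,0],[0,0,0],1],
    [[0,0.1,0],[0,0,0],1],
    [[0,0.1,0],[0,0,0],1],
    [[0,0,0],[0,0,0],1],
    [[0,0,0],[0,0,0],1]
  ]
}}

```text
t: 15.25
eef_pos: [475.4, -250.8, 205.8]
tcp_rot: [-1.57, -0.002, -1.571]
ft_force: [-1.3, 0.6, -2.8]
opening: 0.141
```

>>> {"method": "apply_moves", "body": {
  "increments": [
    [[0,0.05,0],[0,0,0],1],
    [[0,0,0],[0,0,0],1],
    [[0,0.05,0],[0,0,0],1],
    [[0,0,0],[0,0,0],1],
    [[0,0,0],[0,0,0],1]
  ]
}}

```text
t: 15.88
eef_pos: [475.4, -250.9, 205.7]
tcp_rot: [-1.569, -0.003, -1.571]
ft_force: [-2.0, 0.5, 1.3]
opening: 0.147
```

View pics/d2.png

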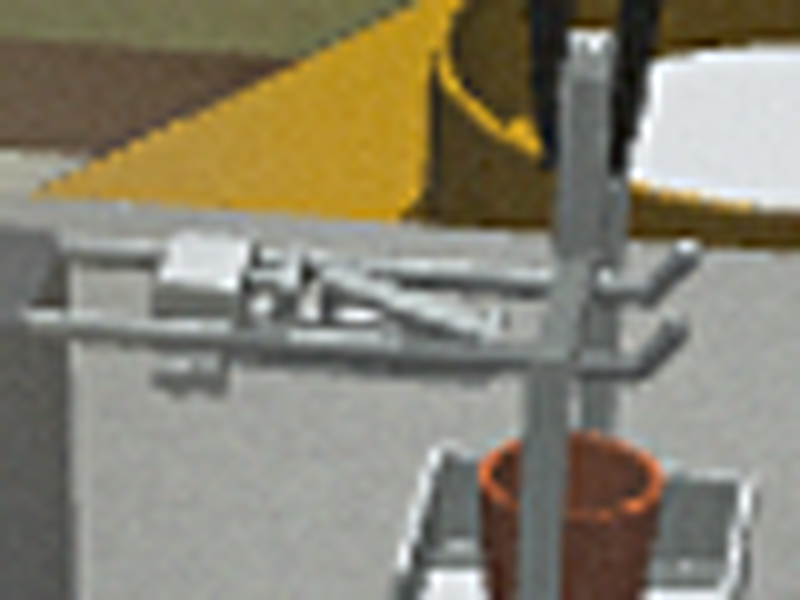

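The bar lies on the prongs between the upturned tips and the pawl ramp (crop (560,300)). The pawl nose is at about (310,265), which puts the plunger face at roughly x = +9. The prongs now carry the weight. I push along +x.

>>> {"method": "apply_moves", "body": {
  "increments": [
    [[0,0,0.2],[0,0,0],1],
    [[0,0,0.4],[0,0,0],1],
    [[0,0,0.5],[0,0,0],1],
    [[0,0,0.5],[0,0,0],1],
    [[0,0,0.4],[0,0,0],1]
  ]
}}

```text
t: 16.5
eef_pos: [496.2, -251.2, 205.7]
tcp_rot: [-1.571, -0.003, -1.571]
ft_force: [-3.5, 0.3, 3.0]
opening: 0.147
```

```bash
python3 -c "
from h import *
st()"
```

```text
{'t': 16.5, 'joints': [-0.586, 0.371, 1.704, -0.003, 1.066, -0.584], 'eef_pos': [496.162, -251.178, 205.677], 'tcp_rot': [-1.571, -0.003, -1.571], 'ft_force': [-3.537, 0.278, 3.029], 'opening': 0.147}
```

>>> {"method": "apply_moves", "body": {
  "increments": [
    [[0,-0.005,0.3],[0,0,0],1],
    [[0,0,0.4],[0,0,0],1],
    [[0,0,0.4],[0,0,0],1],
    [[0,0,0.4],[0,0,0],1],
    [[0,0,0.3],[0,0,0],1]
  ]
}}

```text
t: 17.12
eef_pos: [515.5, -251.2, 205.7]
tcp_rot: [-1.571, -0.003, -1.571]
ft_force: [-3.5, 0.0, 1.3]
opening: 0.144
```

>>> {"method": "apply_moves", "body": {
  "increments": [
    [[0,0,0.2],[0,0,0],1],
    [[0,0,0.2],[0,0,0],1],
    [[0,0,0.2],[0,0,0],1],
    [[0,0,0.2],[0,0,0],1],
    [[0,0,0.2],[0,0,0],1]
  ]
}}

```text
t: 17.75
eef_pos: [526.0, -251.2, 205.7]
tcp_rot: [-1.571, -0.003, -1.571]
ft_force: [-4.1, -0.6, 2.5]
opening: 0.147
```

>>> {"method": "apply_moves", "body": {
  "increments": [
    [[0,0,0.15],[0,0,0],1],
    [[0,0,0.15],[0,0,0],1],
    [[0,0,0.15],[0,0,0],1],
    [[0,0,0.15],[0,0,0],1],
    [[0,0,0.1],[0,0,0],1]
  ]
}}

```text
t: 18.38
eef_pos: [533.5, -251.2, 205.7]
tcp_rot: [-1.571, -0.003, -1.571]
ft_force: [-4.1, -0.7, 2.0]
opening: 0.148
```

>>> {"method": "apply_moves", "body": {
  "increments": [
    [[0,0,0.1],[0,0,0],1],
    [[0,0,0.1],[0,0,0],1],
    [[0,0,0.1],[0,0,0],1],
    [[0,0,0.1],[0,0,0],1],
    [[0,0,0.1],[0,0,0],1]
  ]
}}

```text
t: 19.0
eef_pos: [538.8, -251.1, 205.7]
tcp_rot: [-1.571, -0.003, -1.571]
ft_force: [-4.1, 0.1, 2.3]
opening: 0.147
```

>>> {"method": "apply_moves", "body": {
  "increments": [
    [[0,0,0.1],[0,0,0],1],
    [[0,0,0.1],[0,0,0],1],
    [[0,0,0.1],[0,0,0],1],
    [[0,0,0.1],[0,0,0],1],
    [[0,0,0],[0,0,0],1]
  ]
}}

```text
t: 19.62
eef_pos: [542.1, -251.2, 205.7]
tcp_rot: [-1.574, -0.003, -1.571]
ft_force: [-3.3, -1.2, 1.6]
opening: 0.144
```

>>> {"method": "apply_moves", "body": {
  "increments": [
    [[0,0,0.1],[0,0,0],1],
    [[0,0,0.1],[0,0,0],1],
    [[0,0,0.1],[0,0,0],1],
    [[0,0,0.1],[0,0,0],1],
    [[0,0,0.05],[0,0,0],1]
  ]
}}

```text
t: 20.25
eef_pos: [547.0, -251.1, 205.7]
tcp_rot: [-1.574, -0.003, -1.571]
ft_force: [-4.3, -0.4, 2.4]
opening: 0.147
```

>>> {"method": "apply_moves", "body": {
  "increments": [
    [[0,0,0.1],[0,0,0],1],
    [[0,0,0.1],[0,0,0],1],
    [[0,0,0.05],[0,0,0],1],
    [[0,0,0.05],[0,0,0],1],
    [[0,0,0.05],[0,0,0],1]
  ]
}}

```text
t: 20.88
eef_pos: [550.5, -251.2, 205.8]
tcp_rot: [-1.574, -0.003, -1.571]
ft_force: [-4.3, 0.1, 3.6]
opening: 0.146
```

>>> {"method": "apply_moves", "body": {
  "increments": [
    [[0,0,0.08],[0,0,0],1],
    [[0,0,0.08],[0,0,0],1],
    [[0,0,0.08],[0,0,0],1],
    [[0,0,0.05],[0,0,0],1],
    [[0,0,0.05],[0,0,0],1]
  ]
}}

```text
t: 21.5
eef_pos: [553.0, -251.1, 205.8]
tcp_rot: [-1.576, -0.003, -1.571]
ft_force: [-6.1, 0.3, 3.5]
opening: 0.148
```

>>> {"method": "apply_moves", "body": {
  "increments": [
    [[0,0,0.06],[0.1,0,0],1],
    [[0,0,0.06],[0.1,0,0],1],
    [[0,0,0.06],[0,0,0],1],
    [[0,0,0.06],[0,0,0],1],
    [[0,0,0.04],[0,0,0],1]
  ]
}}

```text
t: 22.12
eef_pos: [554.1, -251.1, 205.8]
tcp_rot: [-1.577, -0.002, -1.571]
ft_force: [-6.4, -0.9, 5.0]
opening: 0.146
```

>>> {"method": "apply_moves", "body": {
  "increments": [
    [[0,-0.005,0.1],[0.2,0,0],1],
    [[0,0,0.1],[0.1,0,0],1],
    [[0,0,0.1],[0,0,0],1],
    [[0,0,0.1],[0,0,0],1],
    [[0,0,0.08],[0,0,0],1]
  ]
}}

```text
t: 22.75
eef_pos: [556.4, -251.0, 205.8]
tcp_rot: [-1.577, -0.002, -1.57]
ft_force: [-6.6, -0.4, 5.4]
opening: 0.146
```

>>> {"method": "apply_moves", "body": {
  "increments": [
    [[0,-0.01,0.1],[0.2,0,0],1],
    [[0,0,0.1],[0.1,0,0],1],
    [[0,0,0.1],[0,0,0],1],
    [[0,0,0.08],[0,0,0],1],
    [[0,0,0.08],[0,0,0],1]
  ]
}}

```text
t: 23.38
eef_pos: [556.6, -251.0, 205.8]
tcp_rot: [-1.582, -0.001, -1.57]
ft_force: [-8.4, 0.4, 5.0]
opening: 0.146
```

```bash
python3 -c "
from h import *
for i in range(4):
    s=readout.state();print(np.round(s['ft_force'],2),np.round(s['eef_pos'],2));read_camera('side')
p=read_camera('side')
print([(t,round(d['confidence'],2),toW(p,d['point']).round(1).tolist()) for t in('basket_bar','basket_grip','cup','drying_fork') for d in nets.mark_of(p,t) if toW(p,d['point'])[1]<0])"
```

```text
[-8.37  0.43  4.97] [ 556.58 -251.02  205.77]
[-9.63 -0.3   5.54] [ 556.59 -251.02  205.78]
[-10.22   0.18   5.27] [ 556.58 -251.02  205.8 ]
[-8.73  0.3   4.82] [ 556.57 -251.02  205.77]
[('basket_bar', 0.81, [558.5, -248.4, 206.2]), ('basket_bar', 0.22, [796.9, -26.0, -2.3]), ('basket_grip', 0.58, [559.0, -249.6, 241.3]), ('cup', 0.64, [556.7, -247.5, 207.9]), ('cup', 0.59, [554.6, -269.6, 73.9]), ('drying_fork', 0.88, [540.5, -248.9, -0.3]), ('drying_fork', 0.71, [555.7, -249.5, 206.9])]
```

>>> {"method": "apply_moves", "body": {
  "increments": [
    [[0,0,0.11],[0.4,0,0],1],
    [[0,0,0.12],[0.4,0,0],1],
    [[0,0,0.12],[0.4,0,0],1],
    [[0,0,0.12],[0.3,0,0],1],
    [[0,0,0.12],[0.3,0,0],1]
  ]
}}

```text
t: 24.45
eef_pos: [556.7, -251.0, 205.7]
tcp_rot: [-1.563, 0.0, -1.569]
ft_force: [-10.8, -0.5, 6.3]
opening: 0.148
```

```bash
python3 -c "
from h import *
for i in range(3):
    s=readout.state();print(np.round(s['ft_force'],2),np.round(s['eef_pos'],2),np.round(s['moment'],2));read_camera('side')
"
```

```text
[-10.77  -0.51   6.34] [ 556.7  -251.02  205.72] [-0.11  2.23  0.04]
[-10.46   0.55   5.5 ] [ 556.7 -251.   205.7] [-0.1  2.2  0.1]
[-11.08   0.29   6.16] [ 556.71 -250.98  205.71] [-0.12  2.15  0.05]
```

>>> {"method": "apply_moves", "body": {
  "increments": [
    [[0,-0.015,0.13],[0,0,0],1],
    [[0,-0.015,0.14],[-0.1,0,0],1],
    [[0,-0.01,0.15],[-0.1,0,0],1],
    [[0,0,0.15],[0,0,0],1],
    [[0,0,0.15],[0,0,0],1]
  ]
}}

```text
t: 25.22
eef_pos: [556.7, -251.0, 205.8]
tcp_rot: [-1.583, 0.002, -1.568]
ft_force: [-13.4, -0.2, 7.6]
opening: 0.146
```

```bash
python3 -c "
from h import *
for i in range(3):
    s=readout.state();print(np.round(s['ft_force'],2),np.round(s['eef_pos'],2),np.round(s['moment'],2));read_camera('side')
"
```

```text
[-13.38  -0.16   7.63] [ 556.75 -251.01  205.78] [-0.07  2.57  0.07]
[-12.78  -0.16   7.23] [ 556.74 -251.    205.78] [-0.11  2.6   0.11]
[-12.24  -0.25   6.79] [ 556.73 -250.98  205.79] [-0.07  2.65  0.09]
```

Resistance reached 13 N with no further travel at x = 556.7: it climbed steadily and then met the stop. I unload and test whether the bar is trapped.

>>> {"method": "apply_moves", "body": {
  "increments": [
    [[0,0,0],[0.3,0,0],1],
    [[0,-0.005,-0.05],[0.3,0,0],1],
    [[0,0,-0.05],[0.2,0,0],1],
    [[0,0,-0.06],[0,0,0],1],
    [[0,0,-0.06],[0,0,0],1]
  ]
}}

```text
t: 26.0
eef_pos: [554.5, -251.1, 205.7]
tcp_rot: [-1.569, 0.002, -1.568]
ft_force: [-3.6, 0.6, 2.8]
opening: 0.145
```

```bash
python3 -c "
from h import *
s=readout.state();print(np.round(s['ft_force'],2),np.round(s['eef_pos'],2),np.round(s['moment'],2))
"
```

```text
[-3.58  0.59  2.78] [ 554.5  -251.08  205.75] [-0.07  0.54  0.15]
```

>>> {"method": "apply_moves", "body": {
  "increments": [
    [[0,0,-0.05],[0,0,0],1],
    [[0,-0.005,-0.05],[0,0,0],1],
    [[0,0,-0.05],[0,0,0],1],
    [[0,0,-0.05],[0,0,0],1],
    [[0,0,-0.05],[0,0,0],1]
  ]
}}

```text
t: 26.62
eef_pos: [553.5, -251.1, 205.8]
tcp_rot: [-1.565, 0.001, -1.568]
ft_force: [2.5, 0.7, -1.4]
opening: 0.144
```

```bash
python3 -c "
from h import *
s=readout.state();print(np.round(s['ft_force'],2),np.round(s['eef_pos'],2),np.round(s['moment'],2))
"
```

```text
[ 2.52  0.7  -1.41] [ 553.49 -251.07  205.77] [ 0.05 -0.6   0.13]
```

The bar came back only 3.2 mm, then was held with a +2.5 N pull. So the pawl has snapped up behind it. I relax the pull, then open.

>>> {"method": "apply_moves", "body": {
  "increments": [
    [[0,0,0.02],[-0.3,0,0],1],
    [[0,0,0.01],[0,0,0],1],
    [[0,0,0],[0,0,0],1],
    [[0,0,0],[0,0,0],1.8],
    [[0,0,0],[0,0,0],2.4]
  ]
}}

```text
t: 27.25
eef_pos: [553.5, -251.1, 205.7]
tcp_rot: [-1.571, 0.001, -1.568]
ft_force: [0.3, 0.9, 0.9]
opening: 0.232
```

>>> {"method": "apply_moves", "body": {
  "increments": [
    [[0,0,0],[0,0,0],3.5],
    [[0,0,0],[0,0,0],3.5],
    [[0,-0.3,0],[0,0,0],3.5],
    [[0,-0.6,0],[0,0,0],3.5],
    [[0,-1.0,0],[0,0,0],3.5]
  ]
}}

```text
t: 27.88
eef_pos: [553.4, -251.1, 225.3]
tcp_rot: [-1.572, 0.002, -1.568]
ft_force: [0.3, -0.1, 0.3]
opening: 0.368
```

```bash
python3 chk.py | egrep -v " (18|60|59|44|43)"
```

```text
{'t': 27.875, 'joints': [-0.535, 0.43, 1.549, 0.001, 1.165, -0.538], 'eef_pos': [553.405, -251.07, 225.315], 'tcp_rot': [-1.572, 0.002, -1.568], 'ft_force': [0.272, -0.084, 0.262], 'opening': 0.368}
[-0.036 -0.111  0.036]
side basket_grip 0.95 [184.  313.6 177.4]
side basket_grip 0.83 [ 554.9 -248.7  240.3]
side basket_grip 0.66 [ 555.7 -250.2  204.4]
side basket_bar 0.96 [185.7 309.3 134.8]
side basket_bar 0.86 [ 554.  -246.7  202.2]
side cup 0.83 [438.2 321.3   0. ]
side cup 0.61 [ 553.8 -269.7   72.8]
side drying_fork 0.59 [ 5.426e+02 -2.484e+02 -1.000e-01]
top basket_grip 0.97 [ 556.1 -250.7  237.9]
top basket_grip 0.79 [187.2 306.2 170.1]
top basket_bar 0.79 [183.8 310.8 138.1]
top cup 0.67 [440.3 321.4  -1.6]
top cup 0.47 [ 553.5 -272.7   71.5]
top drying_fork 0.67 [ 5.415e+02 -2.498e+02 -3.000e-01]
```

Released: the force is zero and the basket stays at bar x about 554, z about 203. Now I retract up.

>>> {"method": "apply_moves", "body": {
  "increments": [
    [[0,-1.5,0],[0,0,0],3.5],
    [[0,-2,0],[0,0,0],3.5],
    [[0,-2,0],[0,0,0],3.5],
    [[0,-2,0],[0,0,0],3.5],
    [[0,-2,0],[0,0,0],3.5]
  ]
}}

```text
t: 29.0
eef_pos: [553.4, -251.1, 325.3]
tcp_rot: [-1.573, 0.002, -1.568]
ft_force: [-0.4, -0.4, 0.2]
opening: 0.371
```

>>> {"method": "apply_moves", "body": {
  "increments": [
    [[0,-1,-2],[0,0,0],3.5],
    [[0,0,-2],[0,0,0],3.5],
    [[0,0,-2],[0,0,0],3.5],
    [[0,0,-1],[0,0,0],3.5],
    [[0,0,0],[0,0,0],3.5]
  ]
}}

```text
t: 29.62
eef_pos: [478.0, -251.0, 339.4]
tcp_rot: [-1.57, -0.0, -1.568]
ft_force: [0.7, -0.5, 0.2]
opening: 0.365
```

```bash
python3 chk.py | egrep -v " (18|60|59|44|43)"; python3 - <<'E'
from h import *
a=read_camera("side")
c=lambda im,x,y,w,h:cv2.resize(im[y:y+h,x:x+w],(w*6,h*6),interpolation=cv2.INTER_CUBIC)
cv2.imwrite("pics/f.png",cv2.cvtColor(c(a["img"],200,70,120,100),4))
E
```

```text
{'t': 29.625, 'joints': [-0.606, 0.244, 1.529, 0.0, 1.367, -0.609], 'eef_pos': [478.0, -251.041, 339.413], 'tcp_rot': [-1.57, -0.0, -1.568], 'ft_force': [0.663, -0.511, 0.192], 'opening': 0.365}
[-0.018 -0.138  0.021]
side basket_grip 0.77 [185.5 311.8 172.1]
side basket_grip 0.67 [ 556.9 -250.   239.4]
side basket_bar 0.97 [185.  311.3 133.9]
side basket_bar 0.87 [ 553.  -248.6  204.5]
side cup 0.81 [ 552.5 -270.1   72.8]
side cup 0.78 [ 4.380e+02  3.222e+02 -3.000e-01]
side drying_fork 0.71 [ 541.1 -249.6   -1.4]
top basket_grip 0.77 [ 555.4 -249.4  236. ]
top basket_grip 0.7 [187.6 306.1 169.2]
top basket_bar 0.88 [ 552.6 -249.5  203.5]
top basket_bar 0.81 [183.3 311.7 135.7]
top cup 0.56 [440.1 321.2  -3.3]
top cup 0.45 [ 553.6 -274.2   68.1]
top drying_fork 0.97 [ 542.1 -250.9    2.2]
```

View pics/f.png

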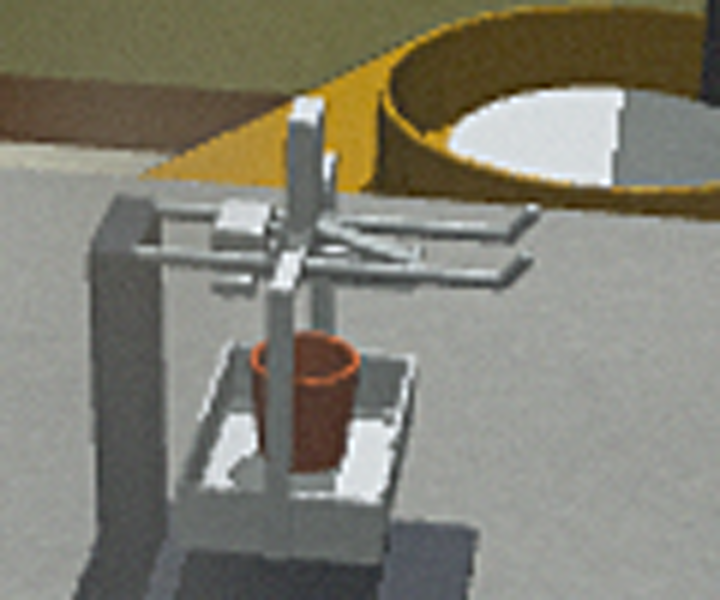

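The basket hangs level on the drying fork with the cup upright. The bar sits just behind the raised pawl nose (crop (320,225)) and against the plunger block. I hand in.

```bash
python3 -c "
from cell import env
print(env.job_done())"
```

```text
the job is handed in; nothing more can be done
None
```

The basket, with the cup standing in it, now hangs on the drying fork, and I have handed the job in at about 30 s of the 61 s allowed.

- **The move:** I gripped the basket by its tab, lifted it off the plain fork over the open end and carried it across without setting it down. I then laid the bar on the prongs in front of the catch and pushed it by feel. Resistance reached about 13 N, with no further travel at the end, so I stopped there, well under the 25 N that damages the catch.
- **Catch:** When I eased off, the bar came back 3.2 mm and then held against a gentle 2.5 N pull. I take that as the pawl having snapped up behind it. The final picture fits, with the bar between the raised pawl and the plunger.
- **Last checks:** After letting go, the wrist force was near zero. The basket hung level with its bar at about x = 553, z = 204 mm, and the cup stood upright in the tray. The arm is clear of everything. I did not check the jar, bowl and brush again at the end, but the path was planned to clear them.
- **One disagreement:** The reported fingertip height was about 23 mm lower than where the fingers appeared in the side camera. I never found out why. I judged the grip height by camera instead, and the grip opening (about 14 mm, matching the tab) confirmed it.

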